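# Load the backup drive into its desk dock

## Task

Load the blue backup drive into the grey dock on the desk: draw the orange latch fully open, slide the drive (push it, do not lift it off the desk) through the flared mouth and over the white lip until it has dropped flat into the pocket, then slide the latch fully shut over it. Leave the mug, stapler, books and pen cup where they are.

Things in the scene. Friction and masses are not known exactly. Their poses are not given: they have to be found in the camera images.
- dock: Grey and black drive dock fixed to the desk. Origin: on the desk, at the pocket's centre. x: the way the drive is pushed in; y: towards the latch; z up. Pocket 128 mm long (x -64 to +64), 98 wide (y -49 to +49), floor 3 mm above the desk. End stop beyond x +64, 20 mm high. Side walls 24 mm high, 8 thick, x -87 to +72. Latch deck 24 mm high, x -10 to +50, out to y +114.
- lip (a point): Middle of the white lip's top, at dock x -67, y 0, 10 mm above the desk; axes as the dock's. The top is flat from x -70 to -64; a straight ramp climbs to it from the desk between x -87 and -70; on the pocket side it drops sheer 7 mm to the pocket floor.
- mouth (a point): Middle of the dock's open mouth, on the desk at dock x -120, y 0; axes as the dock's. Two cheeks 24 mm high and 6 mm thick narrow from 126 mm apart here to 98 mm apart at x -87, where the ramp begins.
- drive_centre (a point): Centre of the blue flat backup drive, lying loose on the desk before the dock's mouth: 120 mm long (its x, roughly along dock x), 90 wide (y), 20 thick (z), 0.25 to 0.5 kg. The point is 10 mm above its underside; with the drive flat in the pocket it is 13 mm above the desk.
- latch (a joint): Orange slide latch, in m: 0 = shut (tongue over the pocket, its tip at dock y +25, x +5 to +35, underside 26 mm above the desk), 0.036 = fully open (drawn 36 mm along dock +y, clear of the pocket). Starts nearly shut. Stiff, about 1.5 N; it stays where it is left.
- latch_fin (a point): Centre of the latch's upright orange fin, 46 mm above the desk, moving with the latch: dock x +20, y +62 when shut, +98 when open. Fin 12 mm thick along dock y, 30 long along dock x, standing from 31 to 61 mm above the desk on a 5 mm thick plate. It can be pinched from above across its thickness, or pushed.
- mug: White mug, 84 mm across, 95 mm high; bystander. Origin: centre of its underside.
- stapler: Red stapler, 150 mm long (x), 36 mm wide, about 50 mm high; bystander. Origin: centre of its underside.
- books: Pile of four books, 150 x 210 mm, 70 mm high; bystander. Origin: centre of its underside.
- pencup: Black pen cup, 72 mm across, 100 mm high, pens to 160 mm; bystander. Origin: centre of its underside.
Mind the look-alikes: they are no part of the job. Of the things like the part that bears drive_centre, leave any that is brown; of the rest the larger one is meant.

How it is judged:
By the outcome, as a careful person would: the job done as asked, in the order asked, and still so for the second after the job is handed in, with the robot touching nothing.
It also fails if it takes over 58 s, if anything falls off the work surface, if the arm or the gripper's body presses on something with over 40 N, if the wrist force passes 120 N, or if a joint passes its speed limit or range.

## Robot

A 6-joint arm with a two-finger parallel gripper is mounted at the origin on the work surface. World frame = base frame: x ahead of the robot, y to its left, z up, the work surface at z = 0. Lengths are in m, angles in degrees, forces in N, time in s.
With the tool pointing down it reaches from about 0.25 to 0.725 m from the base axis. Payload 9.7 kg.
Tool frame: the origin (TCP) lies midway between the tips of the shut fingers; the grasp point (between the pads) lies 19 mm behind it; z points along the fingers, x is the direction in which the jaws open and shut, and the axes are right-handed (so a half turn about z gives the same grasp; the last joint's range is limited). The gripper opens to 85 mm and grips with 20 to 120 N. Pads are 22 mm wide; open, the fingers measure 114 mm over their backs; the gripper's body (76 mm by 85 mm) begins 54 mm behind the grasp point. The pads swing forward as they close: fully open they stand 13 mm farther back than shut.
Start: joints at [64.63, 4.979, 10.078, 95.1, 0, 90], TCP at [0.236, 0.497, 0.231] pointing down, gripper open.
Joint ranges: [-179.16, 179.16], [-48.56, 103.87], [-65.8, 70.77], [-126.05, 130.52], [-82.76, 87.17], [-180, 180]. Speed limits (degrees/s): [127.2, 127.2, 147.25, 180, 180, 180].

## Interface

Orientations are given as [roll, pitch, yaw] about the fixed x, y, z axes, in that order (R = Rz(yaw) Ry(pitch) Rx(roll)).
In Python, from workcell import bot, optics gives the robot as it stands.
- The arm moves only by the shell command python3 -m creep 'ROWS' [FORCE]. ROWS is JSON, a list of rows, each a list of 7 numbers: the shift along the tool's x, y, z in m, then the turn, a rotation vector about the tool's x, y, z in rad, then the opening, from 0 (shut) to 1 (fully open). A call has 1 to 8 rows; each row is the pose to reach, as a shift and turn from the pose commanded when the call began, along the tool's axes at that moment; what a row does not reach only later rows make up. A row lasts 1/10 s, in which the tool goes at most 50 mm and 8.59 degrees, less where a joint would pass 70% of its speed; a pose out of reach is approached as far as the arm can. A call with a gripper value outside its range is refused whole. The fingers move at their own pace and stop on an object; FORCE is the grip in N (left out, the last holds). Time passes only in rows, so rows that repeat a pose let the fingers close. It gives the time, the measured TCP pose, the force and the opening at its end, in the units of the state.
- bot.get_obs(): the state, without advancing time (a new reading comes with each control period).
- optics.camera(name): name is "scene" or "top"; returns the picture (480x640x3 uint8, red, green, blue); there is no depth.
- optics.camera_params(name): a dict with "camera_matrix" (3x3 intrinsics, pixels), "R" (3x3) and "t" (3): a world point X has camera coordinates R X + t. Camera axes: x right, y down, z forward; pixel columns grow to the right and rows downward; lengths in m; the calibration is good to about 2 mm. A picture is of the moment at which its call begins. camera_params takes no time and is no camera call.
- bot.job_done(): hands the job in, once; it reports no verdict.
The state is a dict: "time": time; "q": joint angles; "qd": joint speeds; "joint_efforts": joint torques, N m; "ee_pos": TCP position; "tcp_rot": TCP orientation; "wrist_force": force on the tool from outside, world axes, zero at the start; "torque": the same for the moment, N m; "opening": finger opening in m.
Only numpy, scipy, OpenCV 4.12 (cv2) and the standard library are available. Lean on these libraries where they do the work, as an engineer would, in place of code of your own. Each camera call takes 0.05 s, during which the arm holds its last target.

## Working session

There is one attempt and no reset: what is moved stays moved. The work goes in short steps, Python scripts to look and compute and a shell command to move; the robot and the scene stay as the last step left them, time stands still between calls to the robot, and variables do not carry over. Pictures are saved under pics/ and viewed, and the job is handed in when it is done.

```bash
mkdir -p pics; ls; python3 - <<'E'
from workcell import bot, optics
import cv2
print(bot.get_obs())
for n in("scene","top"):
    im=optics.camera(n); cv2.imwrite(f"pics/{n}0.png",im[:,:,::-1]); print(n,optics.camera_params(n))
E
```

```text
pics
{'time': 0.0, 'q': array([ 6.46305380e+01,  5.00942094e+00,  1.00334825e+01,  9.51005340e+01,
       -2.26665632e-04,  9.00009273e+01]), 'qd': array([ 0.07734611,  0.01237255, -0.04974099, -0.0427836 ,  0.02411392,
        0.06389744]), 'joint_efforts': array([ 2.22929484e-04, -5.20391536e+01,  4.64797533e+01,  1.66886277e-02,
       -2.33301932e-06, -2.25910964e-05]), 'ee_pos': array([0.23554566, 0.4967385 , 0.23059049]), 'tcp_rot': array([1.79999772e+02, 7.64725026e-02, 6.46296107e+01]), 'wrist_force': array([-0.49969692,  1.07718127, -0.27289325]), 'torque': array([-0.0203108 ,  0.00295504,  0.02547157]), 'opening': 0.08565435830761257}
scene {'camera_matrix': array([[518.42917831,   0.        , 316.10395503],
       [  0.        , 518.42917831, 239.75516501],
       [  0.        ,   0.        ,   1.        ]]), 'R': array([[-0.64877919,  0.76097403, -0.00202071],
       [ 0.61779189,  0.52515308, -0.58527551],
       [-0.44431829, -0.38096295, -0.81083197]]), 't': array([ 0.39550932, -0.33989851,  1.59756222])}
top {'camera_matrix': array([[433.80926037,   0.        , 320.4878948 ],
       [  0.        , 433.80926037, 243.49984752],
       [  0.        ,   0.        ,   1.        ]]), 'R': array([[ 2.75681925e-02, -9.99601313e-01,  6.09993640e-03],
       [-9.79082565e-01, -2.82318999e-02, -2.01495139e-01],
       [ 2.01587019e-01, -4.17484580e-04, -9.79470520e-01]]), 't': array([-0.03276759,  0.60148504,  0.94660593])}
```

View pics/scene0.png

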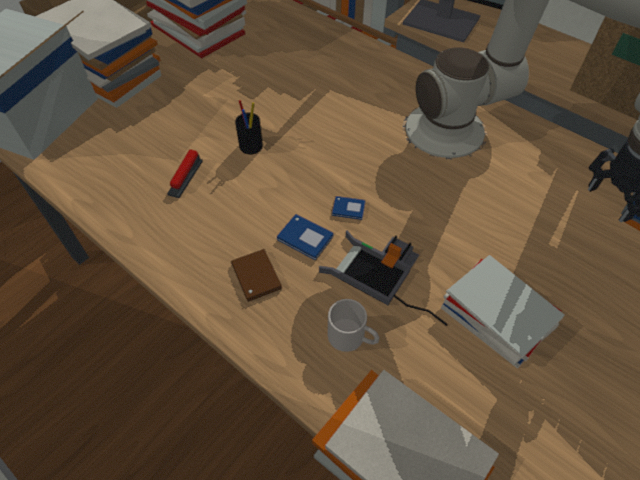

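View pics/top0.png

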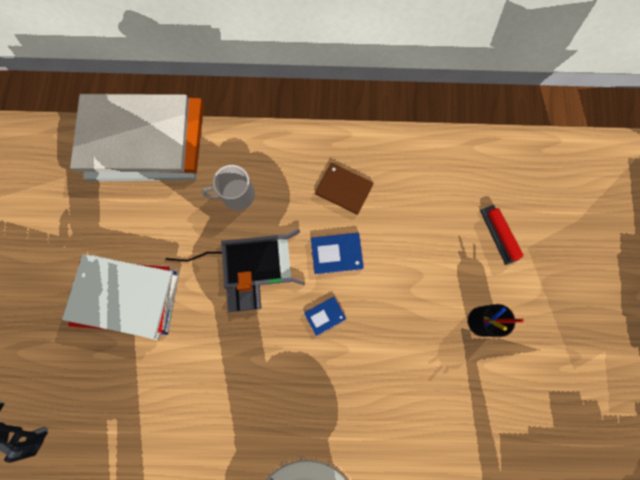

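The candidates are a large blue drive at top (337,253), a small blue one at (324,316) and a brown one at (344,187). The large blue one fits, since brown is excluded and it is the larger of the rest. I'll confirm with an enlarged crop.

```bash
python3 - <<'E'
import cv2
a=cv2.imread("pics/top0.png")[220:340,200:380]; cv2.imwrite("pics/c1.png",cv2.resize(a,None,fx=4.4,fy=4.4,interpolation=cv2.INTER_CUBIC))
a=cv2.imread("pics/scene0.png")[185:315,265:435]; cv2.imwrite("pics/c2.png",cv2.resize(a,None,fx=4.5,fy=4.5,interpolation=cv2.INTER_CUBIC))
E
```

```text
(no output)
```

View pics/c1.png

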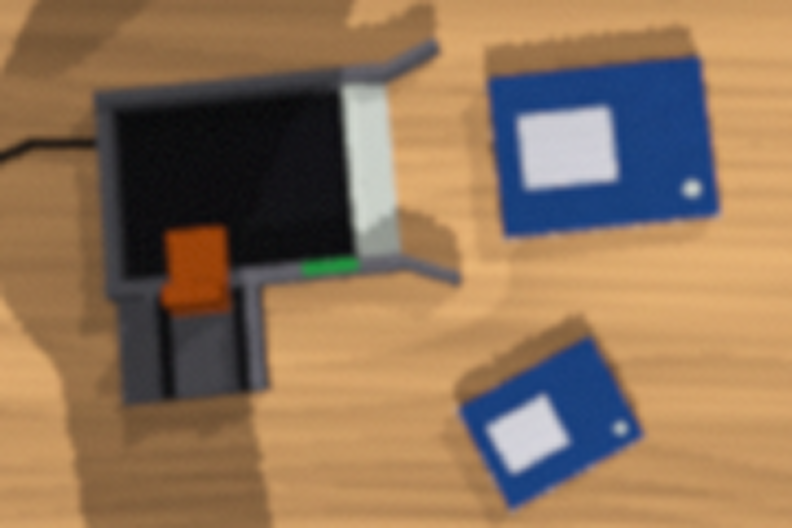

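View pics/c2.png

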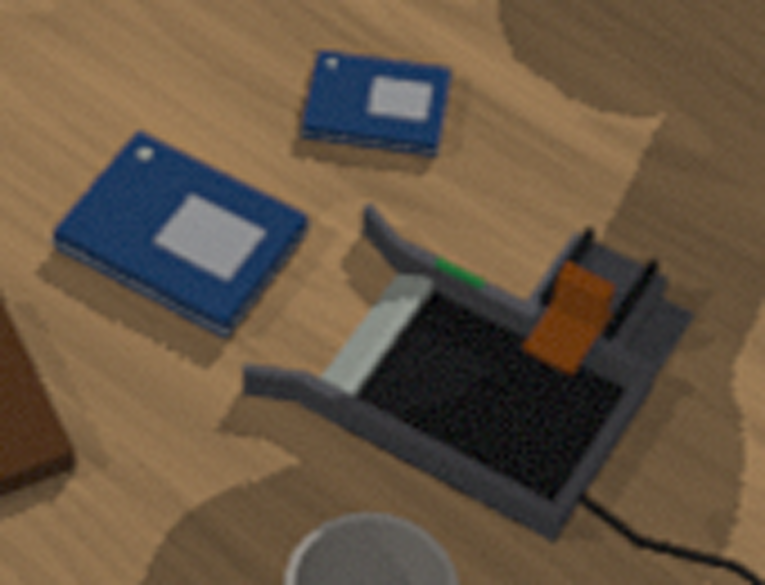

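```bash
cat > h.py <<'E'
import numpy as np, cv2
from workcell import bot, optics
from scipy.optimize import least_squares
P={n:optics.camera_params(n) for n in("scene","top")}
def proj(n,X):
    p=P[n]; c=np.atleast_2d(X)@p["R"].T+p["t"]; u=c@p["camera_matrix"].T; return u[:,:2]/u[:,2:]
def place(p,L):
    c,s=np.cos(p[2]),np.sin(p[2]); L=np.atleast_2d(L).astype(float)
    return np.c_[p[0]+c*L[:,0]-s*L[:,1],p[1]+s*L[:,0]+c*L[:,1],L[:,2]]
def fit(obs,p0):
    f=lambda p:np.concatenate([(proj(n,place(p,np.array(L)/1000))-uv).ravel() for n,L,uv in obs])
    r=least_squares(f,p0,loss="soft_l1"); return r.x,f(r.x).reshape(-1,2)
def crop(n,name,r0,r1,c0,c1,k):
    im=optics.camera(n)[:,:,::-1]; cv2.imwrite("pics/"+name,cv2.resize(im[r0:r1,c0:c1],None,fx=k,fy=k,interpolation=cv2.INTER_CUBIC)); return im
E
python3 - <<'E'
from h import *
T=lambda u,v:np.array([200+u/4.4,220+v/4.4])-.4
S=lambda u,v:np.array([265+u/4.5,185+v/4.5])-.4
dock=[("top",[72,-57,24],T(96,92)),("top",[-120,-66,24],T(437,45)),("top",[-120,66,24],T(460,278)),("top",[50,114,24],T(124,404)),("top",[-10,114,24],T(268,388)),("top",[-64,-49,10],T(342,86)),
("scene",[72,-57,24],S(556,510)),("scene",[50,114,24],S(690,315)),("scene",[-64,-49,10],S(352,393)),("scene",[-120,-66,24],S(246,368)),("scene",[-120,66,24],S(370,207))]
p,r=fit(dock,[.5,.1,1.57]); print("dock",p[:2],np.degrees(p[2]));print(r.round(1).tolist())
L=[[60,-45,20],[-60,-45,20],[-60,45,20],[60,45,20]]
d=[("top",l,T(*q)) for l,q in zip(L,[(490,76),(700,58),(719,214),(506,238)])]+[("scene",l,S(*q)) for l,q in zip(L,[(228,328),(56,235),(140,132),(308,218)])]
q,r=fit(d,[.5,-.1,1.57]); print("drive",q[:2],np.degrees(q[2]));print(r.round(1).tolist())
c,s=np.cos(p[2]),np.sin(p[2]);dx=q[:2]-p[:2];print("drive in dock",[c*dx[0]+s*dx[1],-s*dx[0]+c*dx[1]],np.degrees(q[2]-p[2]))
for op in(0,.004,.008,.036):
    F=place(p,[[.035,.056+op,.061],[.005,.056+op,.061],[.005,.068+op,.061],[.035,.068+op,.061],[.005,.025+op,.031],[.035,.025+op,.031]])
    print(op,F[:4,:2].mean(0),((proj("top",F)-[200,220]+.4)*4.4).round().tolist(),((proj("scene",F)-[265,185]+.4)*4.5).round().tolist())
np.save("dock.npy",p);np.save("drive.npy",q)
E
```

```text
dock [0.5630146  0.14842958] 96.81409532352416
[[-1.4, -0.3], [0.1, -0.2], [-0.5, 0.9], [4.9, -0.7], [-2.1, 0.6], [-0.3, 0.5], [0.8, 2.4], [-3.8, -8.0], [-1.3, 2.0], [-0.5, -1.2], [0.1, -1.1]]
drive [ 0.59024388 -0.05409531] 97.61319613654778
[[-1.5, -0.2], [-0.2, -1.1], [0.1, -0.2], [-1.3, -0.4], [-0.2, -1.1], [-1.1, -1.3], [-0.1, -1.3], [0.9, -0.9]]
drive in dock [np.float64(-0.20432503199375532), np.float64(-0.00300771617014298)] 0.7991008130236338
0 [0.49907958 0.16093211] [[155.0, 282.0], [213.0, 277.0], [215.0, 300.0], [156.0, 305.0], [219.0, 226.0], [163.0, 231.0]] [[609.0, 300.0], [560.0, 275.0], [571.0, 260.0], [619.0, 285.0], [526.0, 345.0], [575.0, 371.0]]
0.004 [0.49510784 0.16045752] [[156.0, 290.0], [214.0, 284.0], [215.0, 307.0], [157.0, 313.0], [219.0, 233.0], [163.0, 238.0]] [[612.0, 295.0], [564.0, 270.0], [574.0, 255.0], [623.0, 280.0], [530.0, 340.0], [578.0, 366.0]]
0.008 [0.49113609 0.15998293] [[156.0, 297.0], [214.0, 292.0], [215.0, 315.0], [157.0, 320.0], [220.0, 240.0], [164.0, 245.0]] [[616.0, 290.0], [567.0, 265.0], [578.0, 250.0], [626.0, 275.0], [533.0, 335.0], [582.0, 360.0]]
0.036 [0.46333387 0.15666078] [[159.0, 351.0], [217.0, 346.0], [219.0, 370.0], [160.0, 375.0], [223.0, 292.0], [166.0, 297.0]] [[640.0, 255.0], [592.0, 230.0], [602.0, 216.0], [650.0, 240.0], [558.0, 300.0], [606.0, 325.0]]
```

```bash
python3 - <<'E'
import cv2
a=cv2.imread("pics/top0.png")[225:315,215:310]; cv2.imwrite("pics/c3.png",cv2.resize(a,None,fx=6.6,fy=6.6,interpolation=cv2.INTER_CUBIC))
a=cv2.imread("pics/scene0.png")[225:310,315:425]; cv2.imwrite("pics/c4.png",cv2.resize(a,None,fx=7,fy=7,interpolation=cv2.INTER_CUBIC))
E
```

```text
(no output)
```

View pics/c3.png

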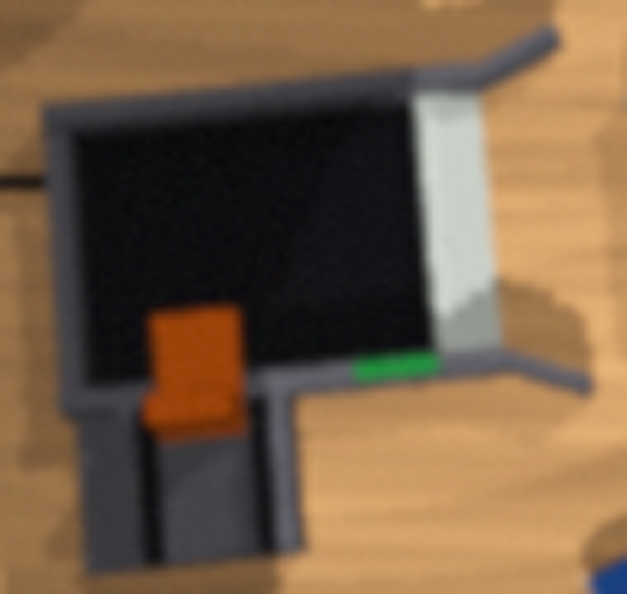

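View pics/c4.png

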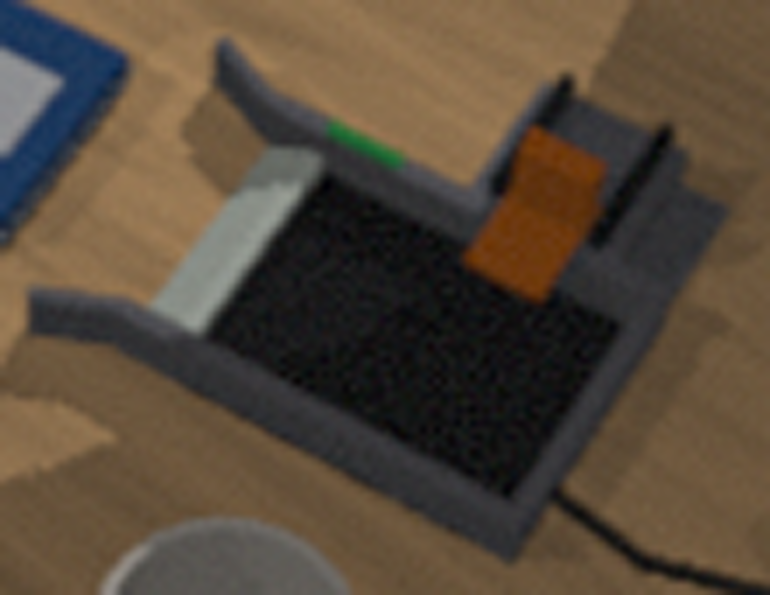

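```bash
python3 - <<'E'
from h import *
T=lambda u,v:np.array([215+u/6.6,225+v/6.6])-.4
S=lambda u,v:np.array([315+u/7,225+v/7])-.4
O=[("top",[72,-57,24],0,T(45,108)),("top",[72,57,24],0,T(68,412)),("top",[-120,-66,24],0,T(555,38)),("top",[-120,66,24],0,T(592,382)),("top",[-64,-49,10],0,T(414,93)),
("scene",[72,-57,24],0,S(512,537)),("scene",[-64,49,10],0,S(325,160)),("scene",[-120,-66,24],0,S(33,291)),("scene",[-120,66,24],0,S(222,42)),
("top",[5,25,31],1,T(240,305)),("top",[35,25,31],1,T(150,314)),("scene",[5,25,31],1,S(463,260)),("scene",[35,25,31],1,S(543,300)),("scene",[5,68,61],1,S(535,127)),("scene",[35,68,61],1,S(607,160))]
f=lambda p:np.concatenate([(proj(n,place(p,(np.array(l)+[0,k*p[3]*1000,0])/1000))-uv).ravel() for n,l,k,uv in O])
r=least_squares(f,[.56,.15,1.66,0],loss="soft_l1");p=r.x;print(p[:2],np.degrees(p[2]),p[3]);print(f(p).reshape(-1,2).round(1).tolist())
np.save("dock.npy",p)
q=np.load("drive.npy")
c,s=np.cos(p[2]),np.sin(p[2]);dx=q[:2]-p[:2];print("drive in dock",[c*dx[0]+s*dx[1],-s*dx[0]+c*dx[1]],np.degrees(q[2]-p[2]))
print("fin",place(p,[.02,.062+p[3],.046]))
E
```

```text
[0.56422664 0.1474648 ] 97.35759066574732 0.0004057000400611253
[[-1.2, -1.0], [-2.1, -0.0], [0.5, -1.7], [-0.1, 0.2], [-0.1, 0.3], [0.9, -1.0], [-0.1, -0.4], [-1.2, -0.5], [-0.4, -0.8], [-1.1, -0.3], [-0.2, -0.4], [0.2, -0.5], [-0.4, -0.6], [-0.4, -0.5], [0.2, 0.2]]
drive in dock [np.float64(-0.20323231893207253), np.float64(9.08210074376456e-06)] 0.2556054708004717
fin [[0.49977354 0.15930835 0.046     ]]
```

```bash
cat >> h.py <<'E'
from scipy.spatial.transform import Rotation as Ro
def togo(x,y,z,yaw):
    o=bot.get_obs(); R=Ro.from_euler("xyz",o["tcp_rot"],degrees=True); G=Ro.from_euler("xyz",[180,0,yaw],degrees=True)
    print("t",round(o["time"],2),"pos",o["ee_pos"].round(4),"rot",o["tcp_rot"].round(2),"F",o["wrist_force"].round(1),"op",round(o["opening"],4))
    print("go",R.inv().apply(np.array([x,y,z])-o["ee_pos"]).round(4),(R.inv()*G).as_rotvec().round(4))
def godock(dx,dy,z,yaw=0):
    p=np.load("dock.npy"); w=place(p,[dx,dy,z])[0]; togo(*w,np.degrees(p[2])-90+yaw)
E
python3 -c "
from h import *
godock(.02,.0624,.11)"
```

```text
t 0.1 pos [0.2356 0.4968 0.2306] rot [-1.800e+02  7.000e-02  6.463e+01] F [ 0.3 -0.   0.3] op 0.0857
go [-0.1916  0.3833  0.1209] [6.000e-04 1.100e-03 9.996e-01]
```

```bash
python3 -m creep '[[-0.015,0.03,0,0,0,0.08,1],[-0.035,0.07,0,0,0,0.18,1],[-0.055,0.11,0.01,0,0,0.29,1],[-0.075,0.15,0.02,0,0,0.40,1],[-0.095,0.19,0.03,0,0,0.51,1],[-0.115,0.23,0.04,0,0,0.62,1],[-0.135,0.27,0.05,0,0,0.73,1],[-0.15,0.30,0.06,0,0,0.82,1]]' 40
python3 -c "
from h import *
godock(.02,.0624,.11)"
```

```text
time: 0.9
ee_pos: [0.4435, 0.2307, 0.1706]
tcp_rot: [180.0, 0.0, 17.3]
wrist_force: [0.4, 0.4, 0.5]
opening: 0.0859
t 0.9 pos [0.4435 0.2307 0.1706] rot [1.7998e+02 1.0000e-02 1.7330e+01] F [0.4 0.4 0.5] op 0.0859
go [0.0325 0.0849 0.0606] [0.0003 0.0002 0.1741]
```

```bash
python3 -m creep '[[0.012,0.035,0.02,0,0,0.08,1],[0.024,0.07,0.04,0,0,0.15,1],[0.0325,0.085,0.06,0,0,0.174,1],[0.0325,0.085,0.06,0,0,0.174,0.6],[0.0325,0.085,0.06,0,0,0.174,0.6]]'
python3 -c "
from h import *
godock(.02,.0624,.040)
im=crop('top','t2.png',190,330,180,360,4.4)
im=crop('scene','s2.png',185,305,310,470,5)"
```

```text
time: 1.4
ee_pos: [0.4987, 0.1616, 0.1111]
tcp_rot: [180.0, 0.1, 7.7]
wrist_force: [0.0, -0.1, 0.8]
opening: 0.059
t 1.4 pos [0.4987 0.1616 0.1111] rot [1.80e+02 8.00e-02 7.67e+00] F [ 0.  -0.1  0.8] op 0.059
go [0.0008 0.0024 0.0711] [0.     0.0014 0.0055]
```

View pics/t2.png

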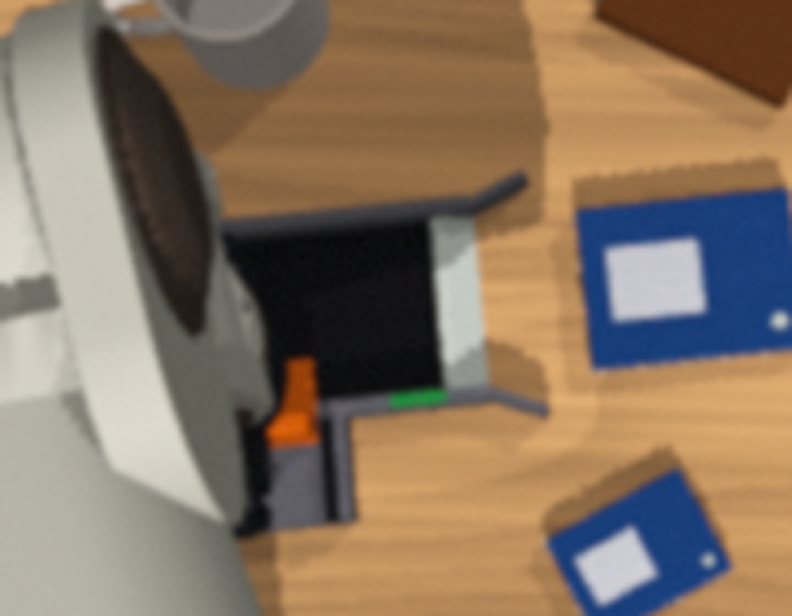

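View pics/s2.png

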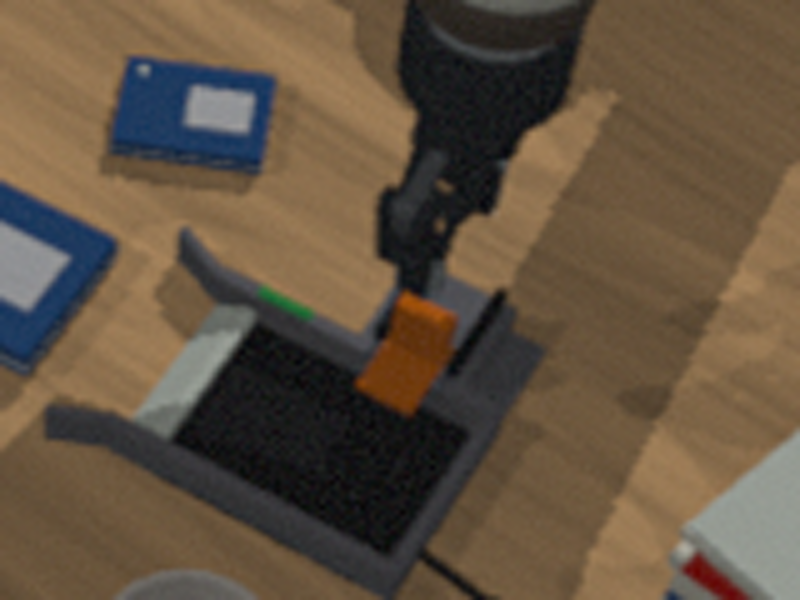

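The gripper stands over the orange fin (top view about (290,430), scene view about (425,320)). Next I descend and pinch it.

```bash
python3 -m creep '[[0.001,0.002,0.025,0,0,0.005,0.6],[0.001,0.002,0.05,0,0,0.005,0.6],[0.001,0.002,0.07,0,0,0.005,0.6],[0.001,0.002,0.071,0,0,0.005,0.6],[0.001,0.002,0.071,0,0,0.005,0.3],[0.001,0.002,0.071,0,0,0.005,0],[0.001,0.002,0.071,0,0,0.005,0],[0.001,0.002,0.071,0,0,0.005,0]]' 40
python3 -m creep '[[0,0,0,0,0,0,0],[0,0,0,0,0,0,0]]' 
python3 -c "
from h import *
godock(.02,.0985,.040)"
```

```text
time: 2.3
ee_pos: [0.4996, 0.1602, 0.0421]
tcp_rot: [-179.9, 0.0, 7.4]
wrist_force: [-11.1, 0.2, 11.2]
opening: 0.0109
time: 2.5
ee_pos: [0.4996, 0.1602, 0.0421]
tcp_rot: [-179.9, 0.0, 7.4]
wrist_force: [-11.4, -0.7, 11.3]
opening: 0.0111
t 2.5 pos [0.4996 0.1602 0.0421] rot [-1.7994e+02  5.0000e-02  7.4200e+00] F [-11.4  -0.7  11.3] op 0.0111
go [-0.036   0.0009  0.0022] [-0.001   0.0008  0.0011]
```

```bash
python3 -m creep '[[0,0,-0.002,0,0,0,0],[-0.008,0,-0.002,0,0,0,0],[-0.016,0,-0.002,0,0,0,0],[-0.024,0,-0.002,0,0,0,0],[-0.03,0,-0.002,0,0,0,0],[-0.034,0,-0.002,0,0,0,0],[-0.034,0,-0.002,0,0,0,0]]' 
python3 -c "
from h import *
godock(.02,.0985,.040)"
```

```text
time: 3.2
ee_pos: [0.4655, 0.1556, 0.0423]
tcp_rot: [-180.0, 0.0, 7.4]
wrist_force: [-2.3, 5.3, -6.2]
opening: 0.0114
t 3.2 pos [0.4655 0.1556 0.0423] rot [-1.7996e+02  4.0000e-02  7.4200e+00] F [-2.3  5.3 -6.2] op 0.0114
go [-0.0017  0.0008  0.0023] [-0.0007  0.0007  0.001 ]
```

```bash
python3 -m creep '[[-0.001,0,0,0,0,0,0],[-0.002,0,0,0,0,0,0],[-0.002,0,0,0,0,0,0]]'; python3 -m creep '[[-0.001,0,0,0,0,0,0],[-0.002,0,0,0,0,0,0],[-0.002,0,0,0,0,0,0]]'
```

```text
time: 3.5
ee_pos: [0.4641, 0.1555, 0.0423]
tcp_rot: [-180.0, 0.0, 7.4]
wrist_force: [-0.7, 5.2, -7.5]
opening: 0.0113
time: 3.8
ee_pos: [0.4635, 0.1554, 0.0424]
tcp_rot: [-180.0, -0.2, 7.4]
wrist_force: [7.5, 6.4, -13.6]
opening: 0.0111
```

```bash
python3 -m creep '[[0,0,0,0,0,0,0.5],[0,0,0,0,0,0,0.5],[0,0,0,0,0,0,0.5],[0,0,-0.03,0,0,0,0.5],[0,0,-0.07,0,0,0,0.5],[0,0,-0.10,0,0,0,0.5]]'
python3 -c "
from h import *
godock(-.31,0,.12)"
```

```text
time: 4.4
ee_pos: [0.4628, 0.1548, 0.1447]
tcp_rot: [180.0, -0.1, 7.4]
wrist_force: [0.7, 0.9, 0.1]
opening: 0.0426
t 4.4 pos [0.4628 0.1548 0.1447] rot [ 1.7999e+02 -8.0000e-02  7.3800e+00] F [0.7 0.9 0.1] op 0.0426
go [0.0995 0.3303 0.0249] [ 0.0001 -0.0014  0.0004]
```

```bash
python3 -m creep '[[0.012,0.04,0,0,0,0,0.3],[0.024,0.08,0,0,0,0,0.3],[0.037,0.125,0,0,0,0,0.3],[0.05,0.17,0,0,0,0,0.3],[0.063,0.21,0,0,0,0,0.3],[0.076,0.25,0,0,0,0,0.3],[0.088,0.29,0.01,0,0,0,0.3],[0.0995,0.33,0.025,0,0,0,0.3]]'
python3 -c "
from h import *
godock(-.31,0,.012)
im=crop('top','t3.png',190,330,200,380,4.4)
im=crop('scene','s3.png',150,310,230,430,4)"
```

```text
time: 5.2
ee_pos: [0.6048, -0.1615, 0.1183]
tcp_rot: [179.9, -0.1, 7.4]
wrist_force: [1.3, 0.5, 0.4]
opening: 0.0255
t 5.2 pos [ 0.6048 -0.1615  0.1183] rot [ 1.7993e+02 -1.2000e-01  7.3700e+00] F [1.3 0.5 0.4] op 0.0255
go [-0.0009 -0.0018  0.1063] [ 0.0012 -0.002   0.0002]
```

View pics/t3.png

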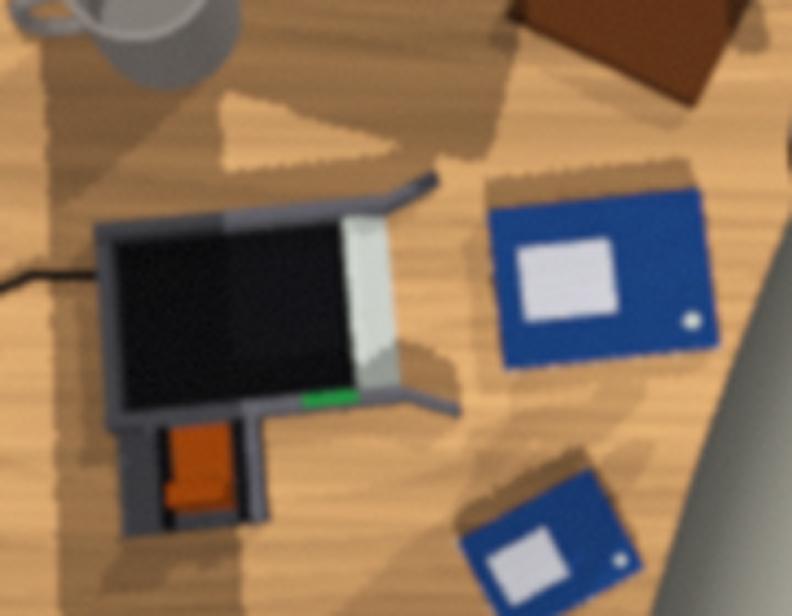

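View pics/s3.png

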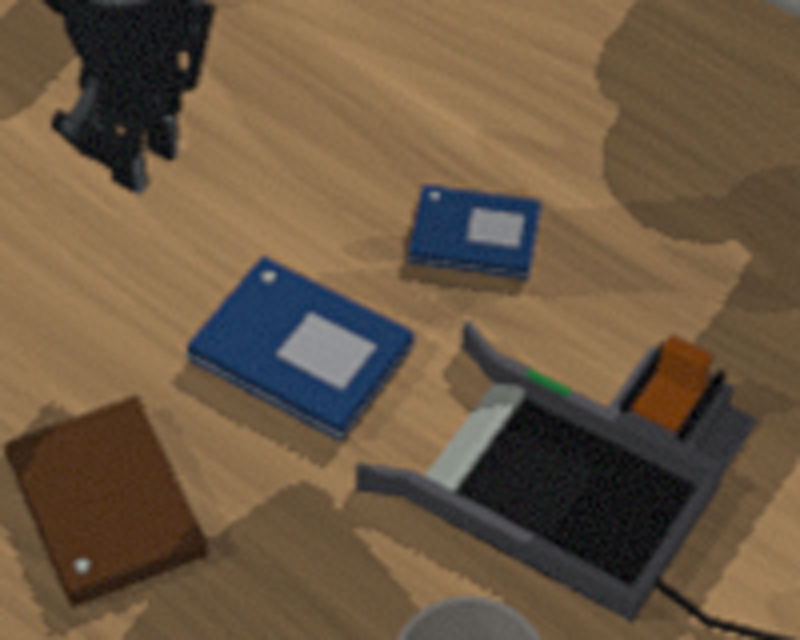

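The latch is fully open and the tongue is clear (top view (200,460)). The drive is unmoved at (605,275). Next I lower behind the drive and push.

```bash
python3 -m creep '[[-0.001,-0.001,0.04,0.001,-0.002,0,0.3],[-0.001,-0.001,0.08,0.001,-0.002,0,0.3],[-0.001,-0.001,0.105,0.001,-0.002,0,0.3],[-0.001,-0.001,0.106,0.001,-0.002,0,0.3],[-0.001,-0.015,0.106,0.001,-0.002,0,0.3],[-0.001,-0.027,0.106,0.001,-0.002,0,0.3]]'
python3 -c "
from h import *
godock(-.20,0,.012)
im=crop('scene','s4.png',150,310,230,430,4)"
```

```text
time: 5.9
ee_pos: [0.6003, -0.1319, 0.0136]
tcp_rot: [-180.0, -0.0, 7.4]
wrist_force: [0.1, 0.9, 0.6]
opening: 0.0258
t 5.9 pos [ 0.6003 -0.1319  0.0136] rot [-1.7999e+02 -4.0000e-02  7.3800e+00] F [0.1 0.9 0.6] op 0.0258
go [ 0.     -0.0817  0.0016] [-0.0002 -0.0007  0.0003]
```

View pics/s4.png

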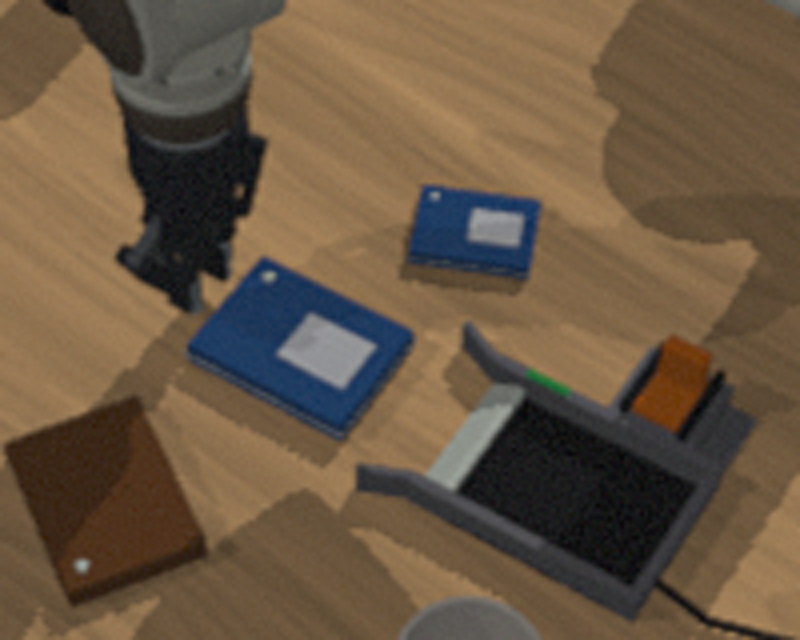

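```bash
python3 -m creep '[[0,-0.006,0.001,0,0,0,0.3],[0,-0.012,0.001,0,0,0,0.3],[0,-0.018,0.001,0,0,0,0.3],[0,-0.025,0.001,0,0,0,0.3],[0,-0.032,0.001,0,0,0,0.3],[0,-0.04,0.001,0,0,0,0.3],[0,-0.047,0.001,0,0,0,0.3],[0,-0.052,0.001,0,0,0,0.3]]'
python3 -c "
from h import *
godock(-.20,0,.012)
im=crop('top','t5.png',190,330,200,380,4.4)
im=crop('scene','s5.png',150,310,230,430,4)"
```

```text
time: 6.75
ee_pos: [0.5926, -0.0805, 0.0103]
tcp_rot: [-179.9, 0.1, 7.4]
wrist_force: [-0.2, -3.1, 1.4]
opening: 0.0257
t 6.75 pos [ 0.5926 -0.0805  0.0103] rot [-1.7994e+02  1.2000e-01  7.4100e+00] F [-0.2 -3.1  1.4] op 0.0257
go [ 0.0011 -0.0297 -0.0017] [-0.001   0.0021  0.0009]
```

View pics/t5.png

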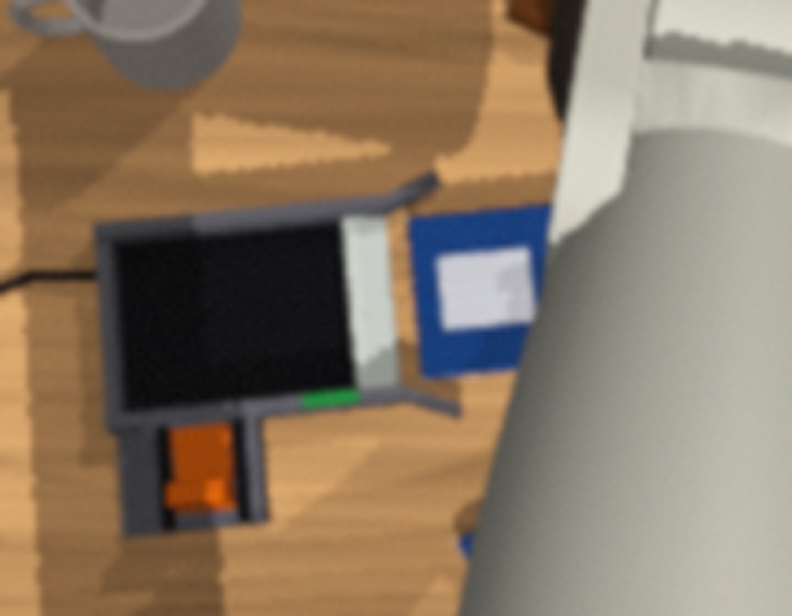

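View pics/s5.png

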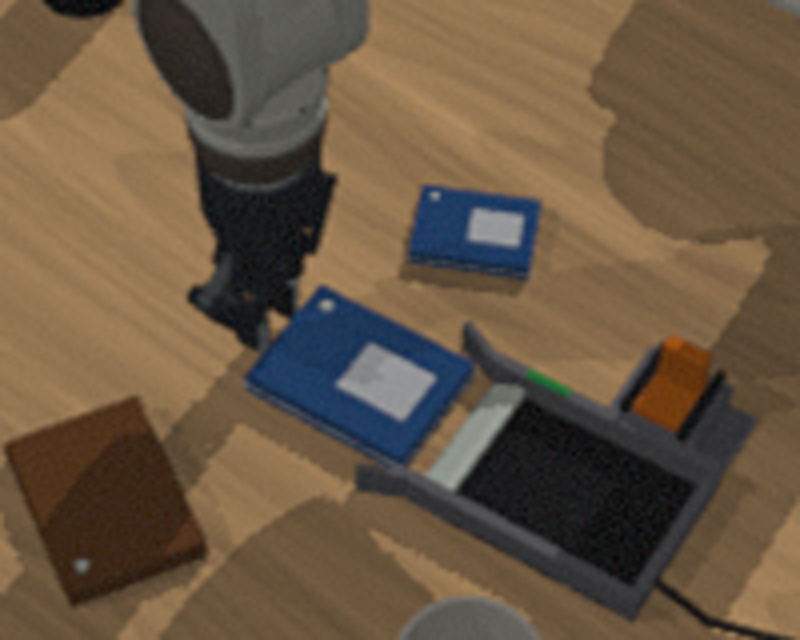

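```bash
python3 -m creep '[[0.001,-0.008,-0.002,0,0,0,0.3],[0.001,-0.016,-0.002,0,0,0,0.3],[0.001,-0.024,-0.002,0,0,0,0.3],[0.001,-0.032,-0.002,0,0,0,0.3],[0.001,-0.04,-0.002,0,0,0,0.3],[0.001,-0.048,-0.002,0,0,0,0.3]]'
python3 -c "
from h import *
godock(-.15,0,.012)
im=crop('scene','s6.png',150,310,230,430,4)"
```

```text
time: 7.45
ee_pos: [0.5873, -0.0326, 0.0123]
tcp_rot: [-179.9, 0.1, 7.4]
wrist_force: [0.3, -1.8, -2.1]
opening: 0.0259
t 7.45 pos [ 0.5873 -0.0326  0.0123] rot [-1.7992e+02  1.3000e-01  7.4100e+00] F [ 0.3 -1.8 -2.1] op 0.0259
go [ 0.0002 -0.0315  0.0003] [-0.0014  0.0023  0.0009]
```

View pics/s6.png

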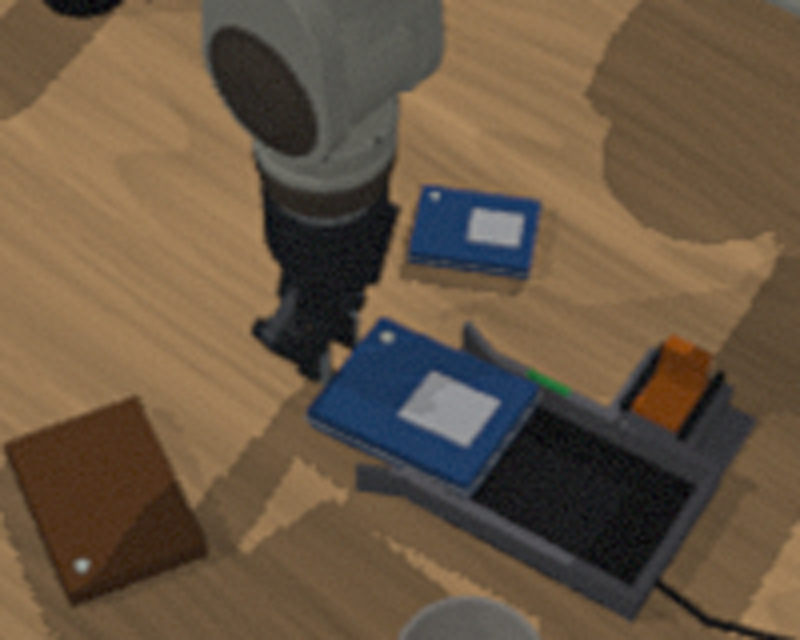

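```bash
python3 -m creep '[[0,-0.008,0,0,0,0,0.3],[0,-0.016,0,0,0,0,0.3],[0,-0.024,0,0,0,0,0.3],[0,-0.032,-0.001,0,0,0,0.3],[0,-0.04,-0.001,0,0,0,0.3],[0,-0.048,-0.002,0,0,0,0.3],[0,-0.056,-0.002,0,0,0,0.3]]'
python3 -c "
from h import *
godock(-.075,0,.014)
im=crop('scene','s7.png',150,310,270,470,4)"
```

```text
time: 8.2
ee_pos: [0.5806, 0.0225, 0.0149]
tcp_rot: [-180.0, 0.1, 7.4]
wrist_force: [0.7, -4.2, 2.0]
opening: 0.0255
t 8.2 pos [0.5806 0.0225 0.0149] rot [-1.7997e+02  8.0000e-02  7.3800e+00] F [ 0.7 -4.2  2. ] op 0.0255
go [-0.0002 -0.0511  0.0009] [-0.0005  0.0013  0.0004]
```

View pics/s7.png

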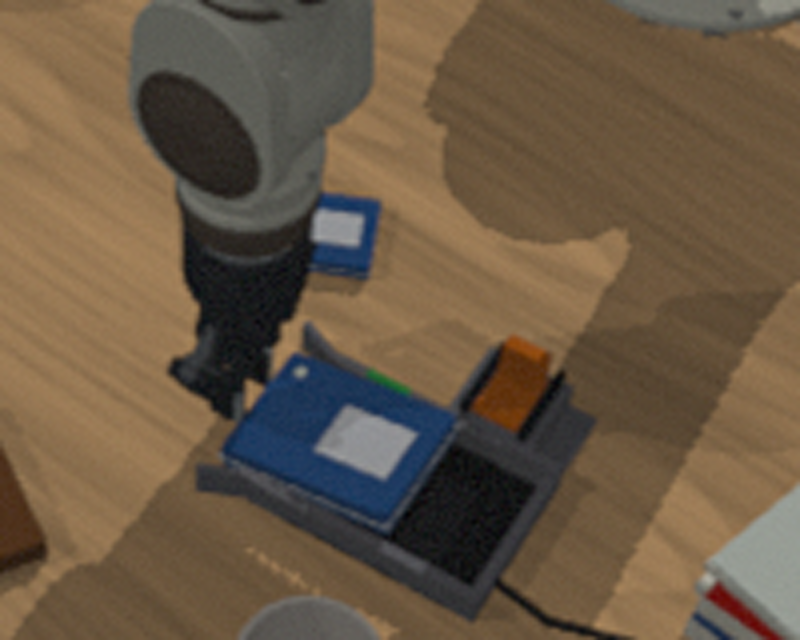

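```bash
python3 -m creep '[[0,-0.006,-0.001,0,0,0,0.3],[0,-0.012,-0.001,0,0,0,0.3],[0,-0.018,-0.001,0,0,0,0.3],[0,-0.024,-0.001,0,0,0,0.3],[0,-0.03,-0.001,0,0,0,0.3],[0,-0.036,-0.001,0,0,0,0.3]]'
python3 -c "
from h import *
godock(-.075,0,.016)
im=crop('scene','s8.png',150,310,270,470,4)"
```

```text
time: 8.85
ee_pos: [0.5756, 0.0582, 0.0154]
tcp_rot: [-179.9, 0.1, 7.4]
wrist_force: [0.8, -1.3, -0.5]
opening: 0.0259
t 8.85 pos [0.5756 0.0582 0.0154] rot [-1.7994e+02  1.3000e-01  7.3900e+00] F [ 0.8 -1.3 -0.5] op 0.0259
go [ 0.0002 -0.015  -0.0006] [-0.001   0.0022  0.0005]
```

View pics/s8.png

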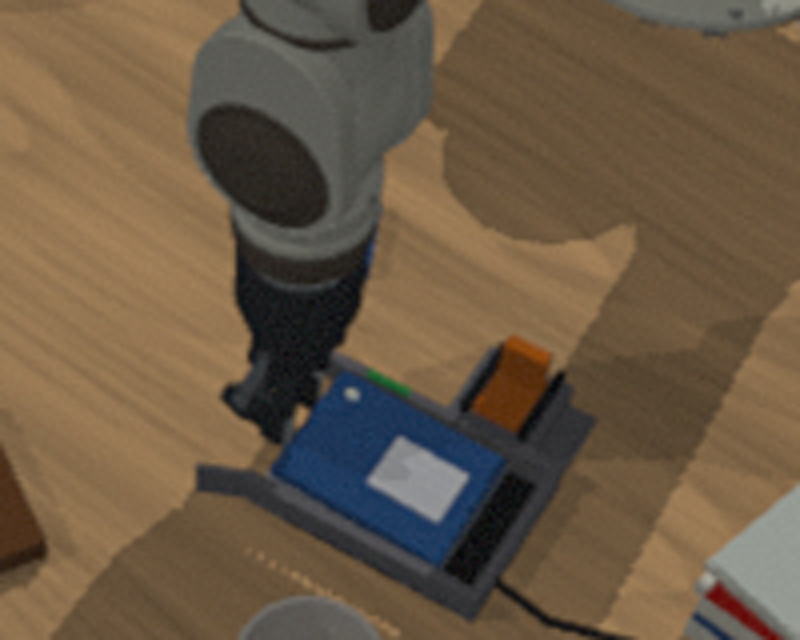

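```bash
python3 -m creep '[[0,-0.004,-0.001,0,0,0,0.3],[0,-0.008,-0.001,0,0,0,0.3],[0,-0.012,-0.001,0,0,0,0.3],[0,-0.015,-0.001,0,0,0,0.3],[0,-0.015,-0.001,0,0,0,0.3]]'
python3 -c "
from h import *
godock(-.075,0,.016)
im=crop('scene','s9.png',195,315,310,460,5)"
```

```text
time: 9.4
ee_pos: [0.5738, 0.0731, 0.0165]
tcp_rot: [-179.9, 0.1, 7.4]
wrist_force: [-0.5, -0.0, -0.2]
opening: 0.025
t 9.4 pos [0.5738 0.0731 0.0165] rot [-1.7992e+02  1.1000e-01  7.4100e+00] F [-0.5 -0.  -0.2] op 0.025
go [ 0.0001 -0.      0.0005] [-0.0014  0.0019  0.001 ]
```

View pics/s9.png

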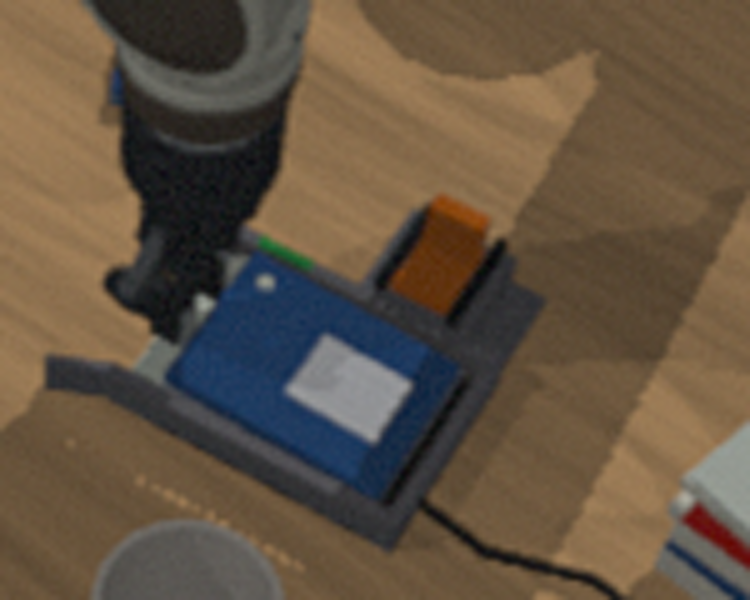

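```bash
python3 -m creep '[[0,0.02,0,0,0,0,0.3],[0,0.03,-0.03,0,0,0,0.3],[0,0.06,-0.07,0,0,0,0.3],[-0.02,0.10,-0.10,0,0,0,0.3],[-0.06,0.14,-0.12,0,0,0,0.3],[-0.10,0.17,-0.12,0,0,0,0.3]]'
python3 -c "
from h import *
godock(-.075,0,.016)
im=crop('scene','s10.png',215,315,320,440,6)
im=crop('top','t10.png',205,310,210,330,6)"
```

```text
time: 10.05
ee_pos: [0.5061, -0.1013, 0.138]
tcp_rot: [180.0, -0.1, 7.4]
wrist_force: [-0.3, -0.9, -0.5]
opening: 0.0259
t 10.05 pos [ 0.5061 -0.1013  0.138 ] rot [ 1.7999e+02 -1.0000e-01  7.4100e+00] F [-0.3 -0.9 -0.5] op 0.0259
go [ 0.0894 -0.1642  0.1221] [ 0.0001 -0.0018  0.0009]
```

View pics/s10.png

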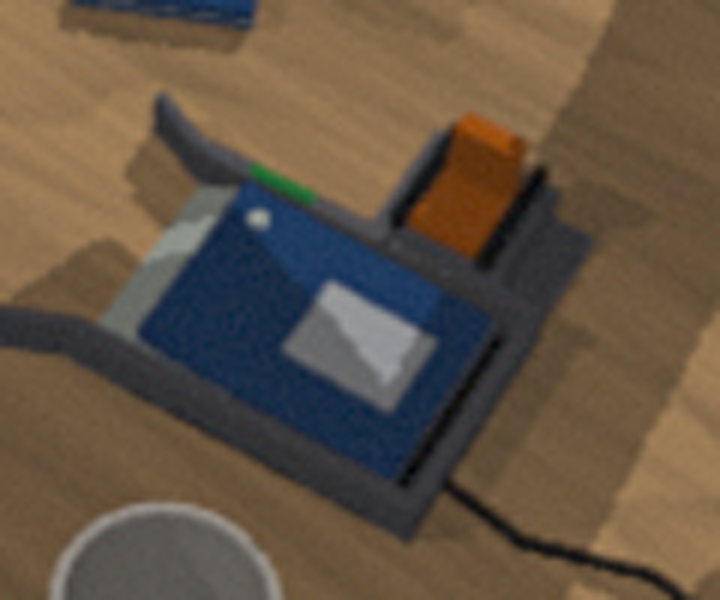

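View pics/t10.png

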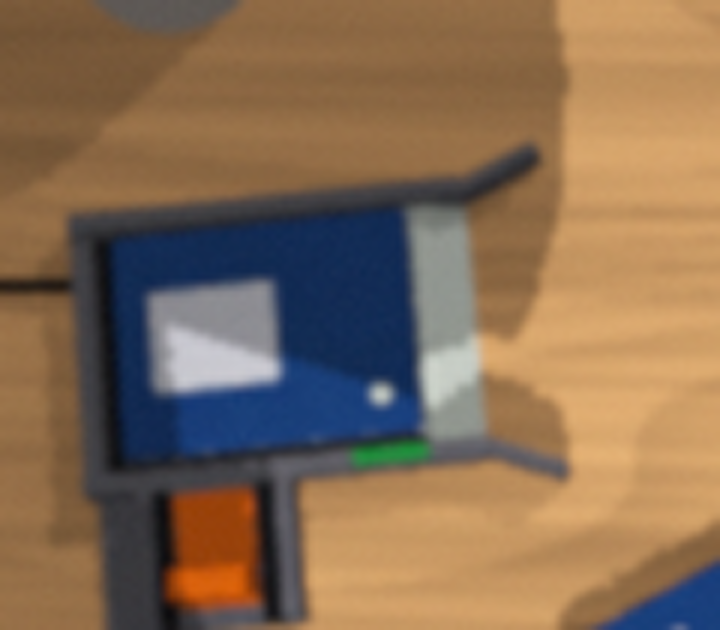

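```bash
python3 - <<'E'
from h import *
p=np.load("dock.npy")[:3]
T=lambda u,v:np.array([210+u/6,205+v/6])-.4
S=lambda u,v:np.array([320+u/6,215+v/6])-.4
O=[("top",[60,-45],T(110,240)),("top",[-60,-45],T(405,207)),("top",[-60,45],T(422,430)),("scene",[-60,45],S(240,182)),("scene",[60,45],S(498,325)),("scene",[60,-45],S(402,482))]
# free: dx,dy,yaw rel dock, z rear, z front
def f(v):
    out=[]
    for n,l,uv in O:
        c,s=np.cos(v[2]),np.sin(v[2]); x,y=l[0]/1000,l[1]/1000
        z=(v[3]+v[4])/2+(v[4]-v[3])/2*l[0]/60
        out.append((proj(n,place(p,[v[0]+c*x-s*y,v[1]+s*x+c*y,z]))[0]-uv))
    return np.concatenate(out)
r=least_squares(f,[0,0,0,.023,.023]);print(r.x.round(4));print(f(r.x).reshape(-1,2).round(1).tolist())
for rear,fr in((.023,.023),(.030,.023)):
    g=lambda w:f([*w,rear,fr]); q=least_squares(g,[0,0,0]);print(rear,q.x.round(4),q.cost)
godock(.02,.098,.13)
E
```

```text
[-0.0037  0.0001  0.0116  0.0237  0.0157]
[[-0.4, 0.6], [-0.6, 0.1], [0.1, -0.3], [0.7, 0.2], [-0.3, -0.5], [-1.4, 0.1]]
0.023 [-0.0035 -0.0009  0.0004] 4.139964656739968
0.03 [-0.0035 -0.001  -0.0009] 5.289611486661089
t 10.15 pos [ 0.5033 -0.103   0.1372] rot [1.7999e+02 4.0000e-02 7.1500e+00] F [ 1.5  0.9 -0. ] op 0.0257
go [-0.0064 -0.2606  0.0072] [ 0.0001  0.0007 -0.0036]
```

The drive looks seated with its rear edge just past the lip, but the fit can't tell height well. I'll nudge it 3 mm deeper, then press its rear to verify.

```bash
python3 -c "
from h import *
godock(-.10,0,.05)"
```

```text
t 10.15 pos [ 0.5033 -0.103   0.1372] rot [1.7999e+02 4.0000e-02 7.1500e+00] F [ 1.5  0.9 -0. ] op 0.0257
go [ 0.0921 -0.141   0.0872] [ 0.0001  0.0007 -0.0036]
```

```bash
python3 -m creep '[[0.03,-0.035,0,0,0,-0.004,0.3],[0.06,-0.07,0.01,0,0,-0.004,0.3],[0.09,-0.105,0.03,0,0,-0.004,0.3],[0.092,-0.13,0.05,0,0,-0.004,0.3],[0.092,-0.141,0.08,0,0,-0.004,0.3],[0.092,-0.141,0.087,0,0,-0.004,0.3],[0.092,-0.141,0.087,0,0,-0.004,0.3]]'
python3 -c "
from h import *
godock(-.0715,0,.015)"
```

```text
time: 10.85
ee_pos: [0.5778, 0.0521, 0.0475]
tcp_rot: [-179.9, 0.3, 7.7]
wrist_force: [0.4, -0.7, -0.4]
opening: 0.0255
t 10.85 pos [0.5778 0.0521 0.0475] rot [-179.94    0.25    7.66] F [ 0.4 -0.7 -0.4] op 0.0255
go [-0.0009 -0.0248  0.0325] [-0.0011  0.0044  0.0053]
```

```bash
python3 -m creep '[[-0.001,0,0.02,0,0,0.005,0.3],[-0.001,0,0.0325,0,0.002,0.005,0.3],[-0.001,-0.01,0.0325,0,0.002,0.005,0.3],[-0.001,-0.018,0.0325,0,0.002,0.005,0.3],[-0.001,-0.022,0.0325,0,0.002,0.005,0.3],[-0.001,-0.025,0.0325,0,0.002,0.005,0.3],[-0.001,-0.025,0.0325,0,0.002,0.005,0.3]]'
python3 -c "
from h import *
godock(-.0715,0,.015)"
```

```text
time: 11.55
ee_pos: [0.5744, 0.0772, 0.0167]
tcp_rot: [-179.9, -0.1, 7.4]
wrist_force: [-0.9, 1.0, -0.7]
opening: 0.0256
t 11.55 pos [0.5744 0.0772 0.0167] rot [-1.7994e+02 -6.0000e-02  7.3700e+00] F [-0.9  1.  -0.7] op 0.0256
go [-0.0011  0.0005  0.0017] [-0.001  -0.001   0.0002]
```

```bash
python3 -m creep '[[-0.001,0.01,0,0,0,0,0.3],[-0.001,0.01,-0.03,0,0,0,0.3],[-0.001,-0.01,-0.03,0,0,0,0.3],[-0.001,-0.028,-0.03,0,0,0,0.3],[-0.001,-0.028,-0.02,0,0,0,0.3],[-0.001,-0.028,-0.014,0,0,0,0.3],[-0.001,-0.028,-0.012,0,0,0,0.3]]'
for i in 1 2 3; do :; done
python3 -m creep '[[0,0,0.002,0,0,0,0.3],[0,0,0.002,0,0,0,0.3]]'
```

```text
time: 12.25
ee_pos: [0.5689, 0.1033, 0.0266]
tcp_rot: [-180.0, 0.1, 7.3]
wrist_force: [-0.4, -0.6, -0.7]
opening: 0.0255
time: 12.45
ee_pos: [0.5695, 0.1037, 0.0257]
tcp_rot: [-179.9, 0.0, 7.3]
wrist_force: [-0.0, -0.2, -0.0]
opening: 0.0252
```

```bash
python3 -m creep '[[0,0,0.001,0,0,0,0.3],[0,0,0.002,0,0,0,0.3],[0,0,0.002,0,0,0,0.3]]'
python3 -m creep '[[0,0,0.001,0,0,0,0.3],[0,0,0.002,0,0,0,0.3],[0,0,0.002,0,0,0,0.3]]'
```

```text
time: 12.75
ee_pos: [0.5696, 0.1042, 0.024]
tcp_rot: [-179.9, -0.0, 7.3]
wrist_force: [-0.0, -0.8, 0.1]
opening: 0.0255
time: 13.05
ee_pos: [0.5697, 0.1043, 0.0229]
tcp_rot: [-179.9, -0.0, 7.3]
wrist_force: [-2.5, 0.2, 6.2]
opening: 0.0255
```

Contact on the drive's rear came at about 23 mm with 6 N, so it is flat on the pocket floor. If it were hung on the lip, contact would have come at about 29 mm. Next is the latch.

```bash
python3 -m creep '[[0,0,-0.03,0,0,0,0.3],[0,0,-0.07,0,0,0,0.3],[0,0,-0.09,0,0,0,0.3]]'; python3 -c "
from h import *
godock(.02,.098,.11)"
```

```text
time: 13.35
ee_pos: [0.5704, 0.1044, 0.1154]
tcp_rot: [-179.9, -0.2, 7.3]
wrist_force: [0.8, -0.0, 0.8]
opening: 0.0257
t 13.35 pos [0.5704 0.1044 0.1154] rot [-179.93   -0.19    7.34] F [ 0.8 -0.   0.8] op 0.0257
go [-0.0987 -0.0635  0.0051] [-0.0012 -0.0033 -0.0003]
```

```bash
python3 -m creep '[[-0.03,-0.02,0,0,0,0,0.6],[-0.065,-0.042,0,0,0,0,0.6],[-0.0985,-0.0635,0,0,-0.003,0,0.6],[-0.0985,-0.0635,0.004,0,-0.003,0,0.6],[-0.0985,-0.0635,0.005,0,-0.003,0,0.6]]'; python3 -c "
from h import *
godock(.02,.098,.043)"
```

```text
time: 13.85
ee_pos: [0.4635, 0.155, 0.1072]
tcp_rot: [-179.9, 0.1, 7.4]
wrist_force: [0.4, -0.3, -0.5]
opening: 0.051
t 13.85 pos [0.4635 0.155  0.1072] rot [-1.7994e+02  1.2000e-01  7.4100e+00] F [ 0.4 -0.3 -0.5] op 0.051
go [0.0011 0.0004 0.0642] [-0.001   0.0021  0.0009]
```

```bash
python3 -m creep '[[0.001,0,0.02,0,0,0,0.6],[0.001,0,0.045,0,0,0,0.6],[0.001,0,0.063,0,0,0,0.6],[0.001,0,0.064,0,0,0,0.6],[0.001,0,0.064,0,0,0,0],[0.001,0,0.064,0,0,0,0],[0.001,0,0.064,0,0,0,0],[0.001,0,0.064,0,0,0,0]]' 40
python3 -m creep '[[0,0,0,0,0,0,0],[0.006,0,0,0,0,0,0],[0.012,0,0,0,0,0,0],[0.018,0,0,0,0,0,0],[0.024,0,0,0,0,0,0],[0.03,0,0,0,0,0,0],[0.033,0,0,0,0,0,0],[0.033,0,0,0,0,0,0]]'
```

```text
time: 14.65
ee_pos: [0.4654, 0.1549, 0.0444]
tcp_rot: [-179.9, 0.1, 7.3]
wrist_force: [0.9, -2.0, 5.8]
opening: 0.0108
time: 15.45
ee_pos: [0.4986, 0.1593, 0.0444]
tcp_rot: [-179.9, 0.0, 7.3]
wrist_force: [0.6, -0.5, 5.7]
opening: 0.011
```

```bash
python3 -m creep '[[0.001,0,0,0,0,0,0],[0.002,0,0,0,0,0,0],[0.002,0,0,0,0,0,0]]'; python3 -m creep '[[0.001,0,0,0,0,0,0],[0.002,0,0,0,0,0,0],[0.002,0,0,0,0,0,0]]'
```

```text
time: 15.75
ee_pos: [0.4995, 0.1594, 0.0444]
tcp_rot: [-179.9, 0.1, 7.3]
wrist_force: [-4.4, -1.6, 9.4]
opening: 0.011
time: 16.05
ee_pos: [0.4997, 0.1594, 0.0443]
tcp_rot: [-179.9, 0.3, 7.4]
wrist_force: [-13.7, -2.1, 15.8]
opening: 0.0108
```

It's at the shut stop (force 14 N, position 0.4997 as when first shut). I'll release and retreat.

```bash
python3 -m creep '[[0,0,0,0,0,0,0.5],[0,0,0,0,0,0,0.5],[0,0,0,0,0,0,0.5],[0,0,-0.04,0,0,0,0.5],[0,0,-0.08,0,0,0,0.5],[-0.03,-0.03,-0.11,0,0,0,0.5],[-0.06,-0.07,-0.12,0,0,0,0.5],[-0.09,-0.11,-0.12,0,0,0,0.5]]'; python3 -c "
from h import *
godock(0,0,.1)
a=crop('top','t11.png',205,310,210,330,6)
b=crop('scene','s11.png',215,315,320,440,6)
cv2.imwrite('pics/full11.png',np.hstack([cv2.resize(a,(400,300)),cv2.resize(b,(400,300))]))"
```

```text
time: 16.85
ee_pos: [0.4001, 0.2561, 0.1655]
tcp_rot: [-179.8, -0.0, 7.2]
wrist_force: [0.3, 0.7, -0.3]
opening: 0.043
t 16.85 pos [0.4001 0.2561 0.1655] rot [-1.7985e+02 -2.0000e-02  7.2300e+00] F [ 0.3  0.7 -0.3] op 0.043
go [0.1491 0.1286 0.0652] [-0.0026 -0.0004 -0.0023]
```

View pics/t11.png

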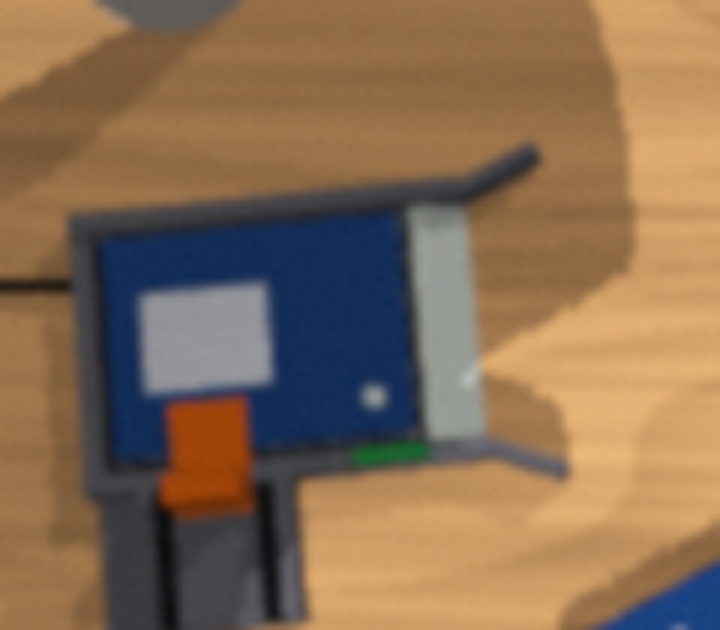

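View pics/s11.png

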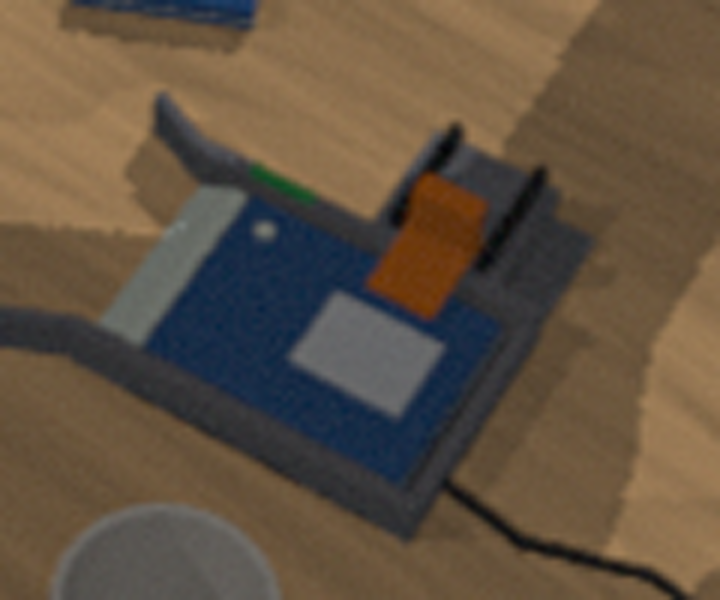

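View pics/full11.png

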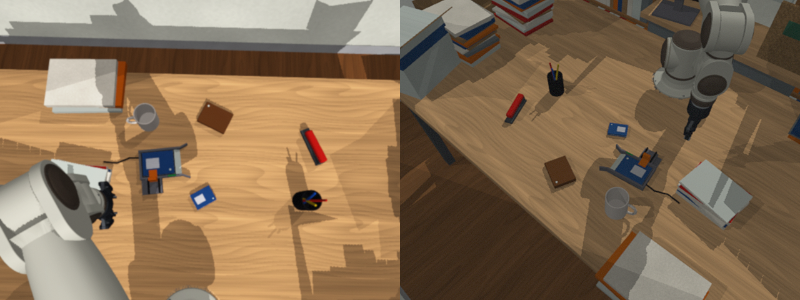

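The drive sits inside the pocket with a dark gap at the lip (top view (412,320)). The orange tongue lies over it (top (208,430)), the bystanders are unmoved, and the gripper is clear.

```bash
python3 -c "
from workcell import bot
print(bot.job_done())"
```

```text
the job is handed in; nothing more can be done
None
```

The large blue drive is in the dock with the orange latch shut over it, and I handed the job in at about 17 s. I pulled the latch fully open, then pushed the drive through the mouth and over the lip. After nudging it a few mm deeper, I slid the latch back to its shut stop.

**Last checks:**
- **Drive seated:** a 6 N press on the rear of the drive met it at about 23 mm, which matches lying flat. The final top view shows a gap between its rear edge and the lip.
- **Drive height from images:** my camera fit could not settle this. The fit with free height put the front edge at about 16 mm against 23 mm at the rear. I relied on the press check instead, which only tested the rear.
- **Latch shut:** it stopped firmly against about 14 N, at the same position as when first pressed shut. The final pictures show the tongue over the drive.
- **Bystanders and look-alikes:** nothing looked moved in the final pictures by eye, though I did not measure it. The arm covers part of the book pile in the top view.
- **Wrist force:** no reading I took exceeded about 21 N, well under the 120 N limit.

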